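# Hold the spring clip open around the menu board's edge

## Task

Pick up the red spring clip by its two wings, squeezing them so that the jaws spread wide open against the spring, and bring it, lying level as it does now, to the white menu board so that the gaping jaws straddle the board's upright orange edge, about halfway up, with roughly 2 cm of the board between them and neither jaw touching it. Finish while holding it there, wide open and still, so that I can slip an order slip in: do not let go or clip it on, do not knock the board, and leave the glasses, the jar and the burger press alone.

Things in the scene. Friction and masses are not known exactly. Their poses are not given: they have to be found in the camera images.
- clip: Red plastic spring clip (0.1 kg, 108 mm long, 30 mm tall) lying on its side, hinge axis upright; this body is its left half. Origin: on the hinge axis at the underside. z up; x from the hinge to the jaws: shut, x is the clip's mid-line and y its left; opening turns each half away from the mid-line by half the joint value. The hinge may shift 5 mm along the mid-line as it is squeezed.
- clip_wings (a point): Point to squeeze: on the mid-line between the two flat red wings, 42 mm behind the hinge, 15 mm above the underside. The wings, 30 mm tall, 6 mm thick, flare at 0.32 rad either side of the mid-line, from the hinge to 57 mm behind it; over the outsides they measure 58 mm here and 68 mm at the ends, and about 30 mm, nearly parallel, when squeezed to the stop.
- clip_right (a joint): Opening angle between the clip's halves: 0 shut, 0.6 rad fully open at the stop (tips about 32 mm apart). The spring needs about 4 N on each wing to start and about 13 N to hold fully open; above 0.4 rad counts as wide open.
- left_tip (a point): Inner edge of the left jaw's tip, 51 mm ahead of the hinge, 15 mm above the clip's underside, on the left half. A jaw is a 6 mm thick arm 9 to 15 mm off the mid-line (when shut) with a dark rubber pad, reaching inwards, over its last 8 mm; behind the pads the throat is free up to the 10 mm hinge pin.
- right_tip (a point): Inner edge of the right jaw's tip, likewise, on the right half.
- board: Stiff white menu board, 100 mm wide, 4 mm thick, upright in a fixed wooden foot (90 x 70 mm, 30 mm tall, set back 20 mm from the orange edge); its top is 170 mm above the shelf. Origin: at shelf height under the board's middle. x runs along the board from the orange edge inwards, y is normal to its face, z up. The orange edge is at x = -50 mm and faces roughly to the robot.
- board_edge (a point): Middle of the board's upright orange edge, 100 mm above the shelf, axes as the board's.
- tumbler_a: Thick glass tumbler, 76 mm across, 90 mm tall, origin under its centre; leave alone.
- tumbler_b: Second tumbler, the same; leave alone.
- jar: Amber twist-cap jar, 72 mm across, 110 mm tall, origin under its centre; leave alone.
- press: Wooden burger press, 110 mm disc with an upright handle, 86 mm tall, origin under its centre; leave alone.

How it is judged:
By the outcome, as a careful person would: the job done as asked, in the order asked, and still so for the second after the job is handed in, while the arm keeps its last pose, push and grip.
It also fails if it takes over 40 s, if anything falls off the work surface, if the arm or the gripper's body presses on something with over 40 N, if the wrist force passes 120 N, or if a joint passes its speed limit or range.

## Robot

A 6-joint arm with a two-finger parallel gripper is mounted at the origin on the work surface. World frame = base frame: x ahead of the robot, y to its left, z up, the work surface at z = 0. Lengths are in m, angles in rad, forces in N, time in s.
With the tool pointing down it reaches from about 0.425 to 0.95 m from the base axis. Payload 14.7 kg.
Tool frame: the origin (TCP) lies midway between the tips of the shut fingers; the grasp point (between the pads) lies env.pinch_z behind it (env.pinch_z is the distance from the TCP to the grasp point, in m); z points along the fingers, y is the line along which they close (so a half turn about z gives the same grasp; the last joint's range is limited). The gripper opens to 85 mm and grips with 20 to 120 N. Pads are 22 mm wide; open, the fingers measure 114 mm over their backs; the gripper's body (76 mm by 85 mm) begins 54 mm behind the grasp point. The pads swing forward as they close: fully open they stand 13 mm farther back than shut.
Start: joints at [1.201, 0.48, 1.596, -0, 1.065, -0.047], TCP at [0.206, 0.616, 0.231] pointing down, gripper open.
Joint ranges: [-2.75, 2.75], [-0.82, 2.05], [0.23, 2.67], [-1.56, 4.7], [0.09, 2.69], [-2.92, 2.92]. Speed limits (rad/s): [1.89, 1.89, 2.39, 3.01, 3.01, 3.01].

## Interface

Orientations are given as a unit quaternion [w, x, y, z].
In Python, from plant import env, camera, get_calibration gives the robot as it stands. The module is installed in compiled form; this text tells all that it offers.
- The arm moves only by the shell command python3 -m handwheel 'ROWS' [FORCE]. ROWS is JSON, a list that holds one entry, the list of rows, each a list of 7 numbers: the shift along the world's x, y, z normalised to -1 to 1, where 1 is 0.15 m, then the turn, a rotation vector about the world's x, y, z normalised to -1 to 1, where 1 is 90 degrees, then the opening, from -1 (shut) to 1 (fully open). In form: [[[dx, dy, dz, rx, ry, rz, fingers], ...]]. A call has exactly 8 rows; each row is the pose to reach, as a shift and turn from the pose commanded when the call began; what a row does not reach only later rows make up. A row lasts 1/10 s, in which the tool goes at most 50 mm and 8.59 degrees, less where a joint would pass 70% of its speed; a pose out of reach is approached as far as the arm can. A call with a number of a shift or a turn outside -1 to 1 is refused whole. A call with a gripper value outside its range is refused whole. The fingers move at their own pace and stop on an object; FORCE is the grip in N (left out, the last holds). Time passes only in rows, so rows that repeat a pose let the fingers close, or fill a call up. It gives the time, the measured TCP pose, the force, the opening and the grip force at its end, in the units of the state.
- env.state(): the state, without advancing time (a new reading comes with each control period).
- camera(name): name is "side" or "top"; returns the picture (480x640x3 uint8, red, green, blue); there is no depth.
- get_calibration(name): a dict with "fx", "fy", "cx", "cy" (pixels), "pose" (4x4, takes a point from camera to world coordinates). Camera axes: x right, y up, looking along -z (the intrinsics and any distortion apply to the point x, -y, -z); pixel columns grow to the right and rows downward; lengths in m; the calibration is good to about 2 mm. A picture is of the moment at which its call begins. get_calibration takes no time and is no camera call.
- env.sign_off(): hands the job in; it is judged then, once.
The state is a dict: "time": time; "joint_positions": joint angles; "qvel": joint speeds; "joint_torque": joint torques, N m; "eef_pos": TCP position; "tcp_rot": TCP orientation; "contact_force": force on the tool from outside, world axes, zero at the start; "torque": the same for the moment, N m; "grip_width": finger opening in m; "grasp_force": force on a finger pad.
Only numpy, scipy, OpenCV 4.12 (cv2) and the standard library are available. Lean on these libraries where they do the work, as an engineer would, in place of code of your own. Each camera call takes 0.05 s, during which the arm holds its last target. There are 200 camera calls.

## Working session

There is one attempt and no reset: what is moved stays moved. The work goes in short steps, Python scripts to look and compute and a shell command to move; the robot and the scene stay as the last step left them, time stands still between calls to the robot, and variables do not carry over. Pictures are saved under pics/ and viewed, at most 10 in all, crops included, and the job is handed in when it is done.

```bash
mkdir -p pics; python3 - <<'E'
from plant import env,camera,get_calibration
import cv2
for n in("side","top"):
    cv2.imwrite(f"pics/{n}0.png",camera(n)[:,:,::-1]); print(n,get_calibration(n))
print(env.state(),env.pinch_z)
E
```

```text
side {'fx': 561.9571382933856, 'fy': 561.9571382933856, 'cx': 320.28709921335576, 'cy': 236.78591023331253, 'pose': array([[ 0.97218757,  0.16652942, -0.16467931,  0.36011199],
       [-0.23350467,  0.63492521, -0.73644114, -1.16148706],
       [-0.01808007,  0.75441231,  0.65615179,  1.12424977],
       [ 0.        ,  0.        ,  0.        ,  1.        ]])}
top {'fx': 559.9766546711655, 'fy': 559.9766546711655, 'cx': 321.5286010682198, 'cy': 242.26697090540515, 'pose': array([[-9.65525528e-04,  9.93428058e-01, -1.14454187e-01,
         4.48533550e-01],
       [-9.99800626e-01, -3.24170221e-03, -1.97027734e-02,
        -2.31169706e-02],
       [-1.99443143e-02,  1.14412344e-01,  9.93233125e-01,
         1.52086225e+00],
       [ 0.00000000e+00,  0.00000000e+00,  0.00000000e+00,
         1.00000000e+00]])}
{'time': 0.1, 'joint_positions': array([ 1.20144127e+00,  4.80803270e-01,  1.59678526e+00, -3.72584042e-05,
        1.06507655e+00, -4.65980348e-02]), 'qvel': array([ 0.000203  , -0.00182914, -0.00139417,  0.00084453, -0.00137295,
       -0.00119754]), 'joint_torque': array([ 3.25422807e-04, -9.52254009e+01, -4.31040251e+01,  1.15808598e-04,
        5.18915287e-03, -8.81880101e-05]), 'eef_pos': array([0.20603295, 0.61611464, 0.23072394]), 'tcp_rot': array([-9.47765272e-05,  1.60670020e-01,  9.87008033e-01, -5.28023924e-04]), 'contact_force': array([-0.04980002, -0.68587677, -0.05114751]), 'torque': array([-0.03075613,  0.00205614,  0.03177389]), 'grasp_force': 0.0, 'grip_width': 0.08562794911255954} 0.0187
```

View pics/top0.png

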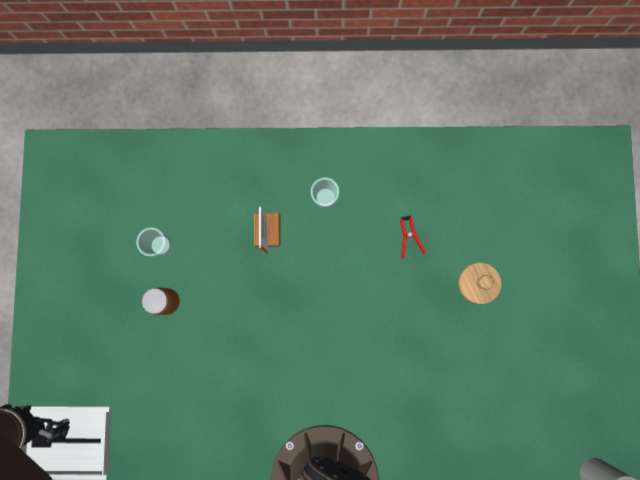

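View pics/side0.png

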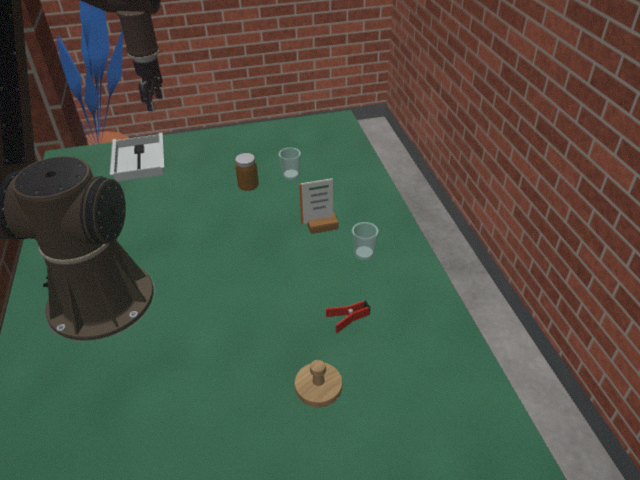

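The top view shows the clip at about (410,235), jaws up at (406,217) and wings at (403,257) and (424,253). The board runs from (260,207) to (264,250) with its orange edge near (266,251), and the press is at (480,284). In the side view the clip is at (350,313) and the board at (317,203).

```bash
cat > h.py <<'E'
import numpy as np,cv2
from plant import env,camera,get_calibration
def ray(n,u,v):
    c=get_calibration(n);P=c["pose"]
    d=P[:3,:3]@np.array([(u-c["cx"])/c["fx"],-(v-c["cy"])/c["fy"],-1.]);return P[:3,3],d
def onz(n,u,v,z):
    o,d=ray(n,u,v);return o+d*(z-o[2])/d[2]
def proj(n,p):
    c=get_calibration(n);P=c["pose"];q=P[:3,:3].T@(np.asarray(p)-P[:3,3])
    return np.array([c["cx"]+c["fx"]*q[0]/-q[2],c["cy"]-c["fy"]*q[1]/-q[2]])
def two(a,b):
    (o1,d1),(o2,d2)=ray("top",*a),ray("side",*b)
    t=np.linalg.lstsq(np.c_[d1,-d2],o2-o1,rcond=None)[0];p,q=o1+d1*t[0],o2+d2*t[1];return (p+q)/2,np.linalg.norm(p-q)
E
python3 - <<'E'
from h import *
t=cv2.imread("pics/top0.png");s=cv2.imread("pics/side0.png")
R=lambda i,x,y,w,h:cv2.resize(i[y:y+h,x:x+w],(400,300),interpolation=cv2.INTER_NEAREST)
cv2.imwrite("pics/crops.png",np.vstack([np.hstack([R(t,380,205,80,60),R(t,230,195,80,60)]),np.hstack([R(s,310,280,80,60),R(s,280,175,80,60)])]))
for n,i in(("top",t),("side",s)):
    b,g,r=[i[:,:,k].astype(int) for k in range(3)]
    m=((r>110)&(g<60)&(b<60)).astype(np.uint8)
    x0,y0=(380,205) if n=="top" else (310,280)
    z=np.zeros_like(m);z[y0:y0+60,x0:x0+80]=m[y0:y0+60,x0:x0+80]
    c=max(cv2.findContours(z,0,1)[0],key=cv2.contourArea)
    print(n,z.sum(),cv2.approxPolyDP(c,1.5,True)[:,0].tolist())
E
```

```text
top 216 [[410, 218], [413, 236], [424, 253], [425, 251], [414, 233]]
side 126 [[367, 307], [353, 311], [336, 325], [353, 313]]
```

View pics/crops.png

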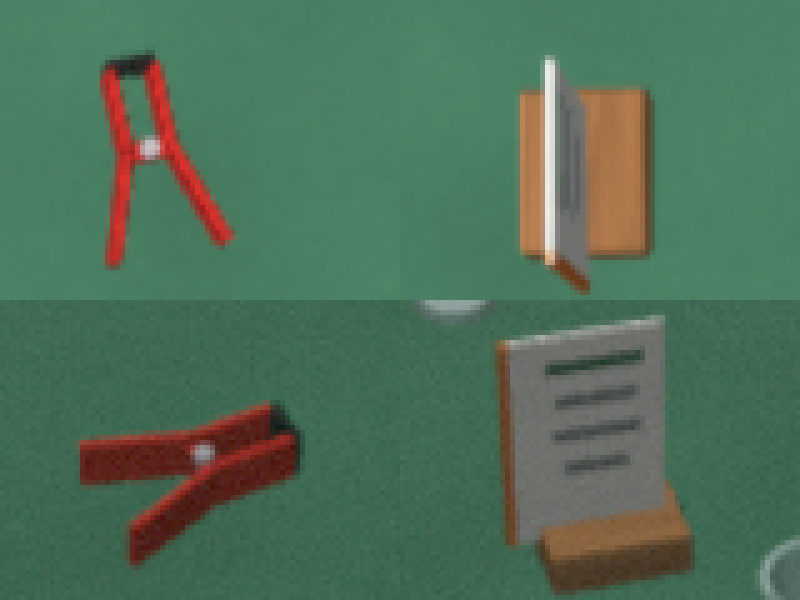

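The crops (5x) show the hinge pin at top (410,234.6) and side (350.6,310.8), wing ends at top (402.6,258) and (426,252.6), and jaw tips at (401.4,218) and (411,216.4). The board's upper front corner is at top (259.8,246.6) and side (300.6,183.6), and its upper rear corner at top (259.8,206.6) and side (332.6,178.6).

```bash
python3 - <<'E'
from h import *
np.set_printoptions(precision=4,suppress=True)
print("hinge2",two((410,234.6),(350.6,310.8)))
H=onz("top",410,234.6,.03)
L,Rr=onz("top",402.6,258,.03),onz("top",426,252.6,.03);J1,J2=onz("top",401.4,218,.03),onz("top",411,216.4,.03)
print("H",H,"wings",L,Rr,np.linalg.norm(L-Rr),"jaws",J1,J2,np.linalg.norm(J1-J2))
a=J1+J2-L-Rr;print("len",np.linalg.norm(a)/2,"yaw",np.arctan2(a[1],a[0]))
f2,b2=two((259.8,246.6),(300.6,183.6)),two((259.8,206.6),(332.6,178.6));print("front",f2,"back",b2)
f,b=onz("top",259.8,246.6,.17),onz("top",259.8,206.6,.17)
print(f,b,np.linalg.norm(f-b),np.arctan2(*(b-f)[1::-1]))
print("bottom",two((267,252.6),(302.6,223.6)),onz("top",267,252.6,0))
for n,u,v,z in(("press",480,284,.05),("tumb",325,192,.045),("tumb2",152,242,.045),("jar",160,301,.1)):print(n,onz("top",u,v,z))
E
```

```text
hinge2 (array([ 0.6423, -0.2313,  0.0251]), np.float64(0.002841936852437777))
H [ 0.6402 -0.2304  0.03  ] wings [ 0.5774 -0.2095  0.03  ] [ 0.5917 -0.272   0.03  ] 0.06405208399800899 jaws [ 0.6852 -0.2082  0.03  ] [ 0.6895 -0.234   0.03  ] 0.026139662096893574
len 0.10466154329570301 yaw 0.1889056858828437
front (array([0.5967, 0.1536, 0.1696]), np.float64(0.005193067992124082)) back (array([0.6944, 0.155 , 0.1688]), np.float64(0.002788161998275161))
[0.5941 0.1538 0.17  ] [0.6927 0.155  0.17  ] 0.09865964906754135 0.011678408040859735
bottom (array([0.5967, 0.1537, 0.0185]), np.float64(0.0052502751286584905)) [0.5958 0.1562 0.    ]
press [ 0.5071 -0.4071  0.05  ]
tumb [ 0.7542 -0.0033  0.045 ]
tumb2 [0.6208 0.4589 0.045 ]
jar [0.4635 0.4154 0.1   ]
```

```bash
python3 -m handwheel '[[[0.1,-0.13,0,0,0,0,1],[0.2,-0.25,0,0,0,0,1],[0.3,-0.38,0,0,0,0,1],[0.4,-0.5,0,0,0,0,1],[0.5,-0.63,0,0,0,0,1],[0.6,-0.75,0,0,0,0,1],[0.7,-0.88,0,0,0,0,1],[0.8,-1,0,0,0,0,1]]]'
python3 -m handwheel '[[[0.11,-0.13,0,0,0,0,1],[0.22,-0.25,0,0,0,0,1],[0.33,-0.38,0,0,0,0,1],[0.44,-0.5,0,0,0,0,1],[0.55,-0.63,0,0,0,0,1],[0.66,-0.75,0,0,0,0,1],[0.77,-0.88,0,0,0,0,1],[0.87,-1,0,0,0,0,1]]]'
python3 -m handwheel '[[[0.07,-0.13,0,0,0,0.04,1],[0.13,-0.25,0,0,0,0.08,1],[0.2,-0.38,0,0,0,0.12,1],[0.27,-0.5,0,0,0,0.16,1],[0.33,-0.63,0,0,0,0.2,1],[0.4,-0.75,0,0,0,0.24,1],[0.47,-0.88,0,0,0,0.28,1],[0.53,-1,0,0,0,0.326,1]]]'
```

```text
time: 0.9
eef_pos: [0.3265, 0.4654, 0.231]
tcp_rot: [-0.0, 0.161, 0.987, -0.0]
contact_force: [0.2, 0.9, 0.1]
grip_width: 0.0856
grasp_force: 0.0
time: 1.7
eef_pos: [0.4572, 0.3154, 0.2311]
tcp_rot: [-0.0, 0.161, 0.987, -0.0]
contact_force: [0.9, 0.5, 0.2]
grip_width: 0.0857
grasp_force: 0.0
time: 2.5
eef_pos: [0.5365, 0.1655, 0.2311]
tcp_rot: [-0.0, -0.096, 0.995, -0.0]
contact_force: [-0.5, 0.2, 0.4]
grip_width: 0.0856
grasp_force: 0.0
```

```bash
python3 -m handwheel '[[[0.03,-0.13,0,0,0,0,1],[0.05,-0.25,0,0,0,0,1],[0.08,-0.38,0,0,0,0,1],[0.1,-0.5,0,0,0,0,1],[0.13,-0.63,0,0,0,0,1],[0.15,-0.75,0,0,0,0,1],[0.18,-0.88,0,0,0,0,1],[0.2,-1,0,0,0,0,1]]]'
python3 -m handwheel '[[[0.03,-0.13,0,0,0,0,1],[0.05,-0.25,0,0,0,0,1],[0.08,-0.38,0,0,0,0,1],[0.1,-0.5,0,0,0,0,1],[0.13,-0.63,0,0,0,0,1],[0.15,-0.75,0,0,0,0,1],[0.18,-0.88,0,0,0,0,1],[0.2,-1,0,0,0,0,1]]]'
python3 -c "
from plant import env;s=env.state();print(s['eef_pos'],s['tcp_rot'],s['joint_positions'],s['time'],s['contact_force'])"
```

```text
time: 3.3
eef_pos: [0.5662, 0.0156, 0.2311]
tcp_rot: [-0.0, -0.094, 0.996, -0.0]
contact_force: [0.8, -0.9, 0.4]
grip_width: 0.0858
grasp_force: 0.0
time: 4.1
eef_pos: [0.5965, -0.135, 0.2312]
tcp_rot: [-0.0, -0.094, 0.996, -0.0]
contact_force: [0.9, -0.0, -0.6]
grip_width: 0.0853
grasp_force: 0.0
[ 0.59645687 -0.13504883  0.23123031] [-4.68809058e-06 -9.44729027e-02  9.95527433e-01 -2.02867097e-05] [-2.72205186e-01  4.26458888e-01  1.68835703e+00 -4.81947005e-05
  1.02677094e+00 -2.03220457e+00] 4.1 [ 0.893132   -0.01718604 -0.58802552]
```

```bash
python3 -m handwheel '[[[0,-0.15,0,0,0,0,1],[0.01,-0.3,-0.05,0,0,0,1],[0.01,-0.45,-0.15,0,0,0,1],[0.02,-0.6,-0.3,0,0,0,1],[0.02,-0.693,-0.45,0,0,0,1],[0.02,-0.693,-0.6,0,0,0,1],[0.02,-0.693,-0.75,0,0,0,1],[0.02,-0.693,-0.8,0,0,0,1]]]'
python3 -m handwheel '[[[0,0,-0.12,0,0,0,1],[0,0,-0.24,0,0,0,1],[0,0,-0.36,0,0,0,1],[0,0,-0.48,0,0,0,1],[0,0,-0.58,0,0,0,1],[0,0,-0.66,0,0,0,1],[0,0,-0.7,0,0,0,1],[0,0,-0.7,0,0,0,1]]]' 40
python3 - <<'E'
from h import *
t=camera("top");s=camera("side")
R=lambda i,x,y,w,h:cv2.resize(i[y:y+h,x:x+w],(400,300),interpolation=cv2.INTER_NEAREST)
cv2.imwrite("pics/g1.png",np.hstack([R(t,360,195,100,75),R(s,300,270,100,75)])[:,:,::-1])
E
```

```text
time: 4.9
eef_pos: [0.598, -0.2378, 0.109]
tcp_rot: [-0.001, -0.094, 0.996, 0.001]
contact_force: [-0.4, 0.1, 0.1]
grip_width: 0.0856
grasp_force: 0.0
time: 5.7
eef_pos: [0.5989, -0.2375, 0.0057]
tcp_rot: [-0.0, -0.094, 0.996, 0.0]
contact_force: [-0.5, -0.4, 0.3]
grip_width: 0.0854
grasp_force: 0.0
```

View pics/g1.png

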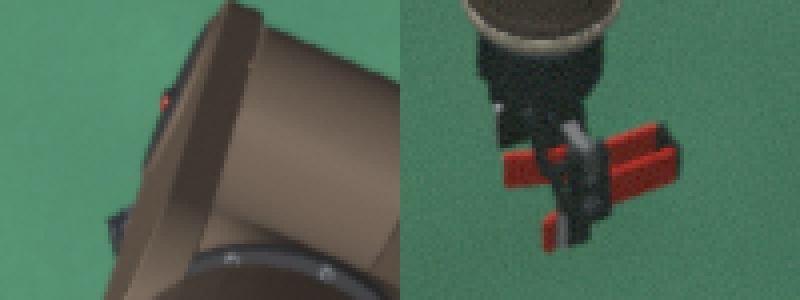

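The side crop (4x) shows the near finger at (580,190) outside the right wing, whose end sticks out behind it at (548,232). The clip lies between the fingers, so I will close.

```bash
python3 -m handwheel '[[[0,0,0,0,0,0,0.6],[0,0,0,0,0,0,0.2],[0,0,0,0,0,0,0],[0,0,0,0,0,0,-0.3],[0,0,0,0,0,0,-0.6],[0,0,0,0,0,0,-1],[0,0,0,0,0,0,-1],[0,0,0,0,0,0,-1]]]' 40
python3 - <<'E'
from h import *
s=camera("side");print(env.state()["joint_positions"],env.state()["grip_width"],env.state()["contact_force"],env.state()["grasp_force"])
cv2.imwrite("pics/g2.png",cv2.resize(s[260:350,290:410],(800,600),interpolation=cv2.INTER_CUBIC)[:,:,::-1])
E
```

```text
time: 6.6
eef_pos: [0.6004, -0.2381, 0.008]
tcp_rot: [0.001, -0.095, 0.996, -0.001]
contact_force: [-1.0, 0.0, 15.1]
grip_width: 0.0294
grasp_force: 38.9
[-4.24468981e-01  7.45329574e-01  1.75723530e+00  3.71549157e-06
  6.36095241e-01 -2.18450969e+00] 0.029662458126748115 [-1.07001457  0.25969106 15.11135774] 38.88052582740784
```

View pics/g2.png

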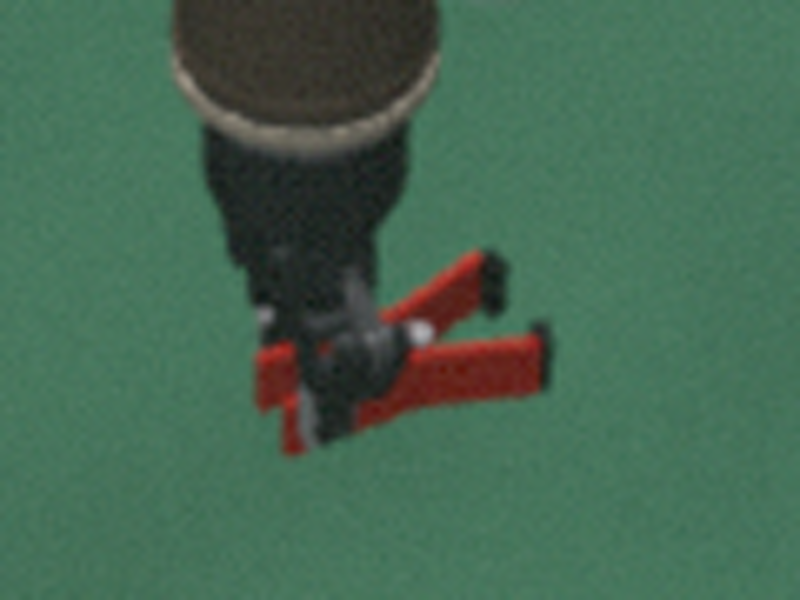

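The side crop shows the jaws wide open (width 29.5 mm, which matches the stop), with tips near (490,280) and (545,355) and the clip level on the surface. Next I lift it and carry it to a point in front of the board.

```bash
python3 -m handwheel '[[[0,0,0.05,0,0,0,-1],[0,0,0.15,0,0,0,-1],[0,0,0.3,0,0,0,-1],[0,0,0.45,0,0,0,-1],[0,0,0.6,0,0,0,-1],[0,0,0.75,0,0,0,-1],[0,0,0.9,0,0,0,-1],[0,0,1,0,0,0,-1]]]'
python3 -m handwheel '[[[-0.03,0.06,0.05,0,0,0,-1],[-0.09,0.18,0.1,0,0,0,-1],[-0.16,0.32,0.15,0,0,0,-1],[-0.23,0.46,0.2,0,0,0,-1],[-0.3,0.6,0.25,0,0,0,-1],[-0.37,0.74,0.3,0,0,0,-1],[-0.44,0.88,0.35,0,0,0,-1],[-0.5,1,0.4,0,0,0,-1]]]'
python3 -m handwheel '[[[-0.06,0.13,0,0,0,-0.01,-1],[-0.12,0.25,0,0,0,-0.03,-1],[-0.18,0.38,0,0,0,-0.04,-1],[-0.25,0.5,0,0,0,-0.06,-1],[-0.31,0.63,0,0,0,-0.07,-1],[-0.38,0.75,0,0,0,-0.09,-1],[-0.44,0.88,0,0,0,-0.1,-1],[-0.5,1,0,0,0,-0.113,-1]]]'
```

```text
time: 7.45
eef_pos: [0.5996, -0.2377, 0.159]
tcp_rot: [0.001, -0.095, 0.996, -0.001]
contact_force: [0.4, -0.2, -0.6]
grip_width: 0.0294
grasp_force: 40.0
time: 8.25
eef_pos: [0.5224, -0.0854, 0.2164]
tcp_rot: [-0.001, -0.095, 0.995, 0.0]
contact_force: [1.0, 0.7, -1.9]
grip_width: 0.0295
grasp_force: 40.0
time: 9.05
eef_pos: [0.4477, 0.0638, 0.2163]
tcp_rot: [-0.0, -0.006, 1.0, 0.0]
contact_force: [0.3, 0.1, -1.1]
grip_width: 0.0293
grasp_force: 40.0
```

```bash
python3 -m handwheel '[[[0,0.1,-0.04,0,0,0,-1],[0,0.2,-0.1,0,0,0,-1],[0,0.3,-0.2,0,0,0,-1],[0,0.4,-0.35,0,0,0,-1],[0,0.5,-0.5,0,0,0,-1],[0,0.57,-0.65,0,0,0,-1],[0,0.61,-0.76,0,0,0,-1],[0,0.61,-0.8,0,0,0,-1]]]'
python3 - <<'E'
from h import *
t=camera("top");s=camera("side");print({k:env.state()[k] for k in("eef_pos","tcp_rot","joint_positions","contact_force","grip_width","time")})
for n,i in(("t2",t),("s2",s)): cv2.imwrite(f"pics/{n}.png",i[:,:,::-1])
R=lambda i,x,y,w,h:cv2.resize(i[y:y+h,x:x+w],(400,600),interpolation=cv2.INTER_CUBIC)
cv2.imwrite("pics/p2.png",np.hstack([R(t,220,190,80,120),R(s,260,160,80,120)])[:,:,::-1])
E
```

```text
time: 9.85
eef_pos: [0.4475, 0.1547, 0.0951]
tcp_rot: [-0.001, -0.006, 1.0, -0.0]
contact_force: [1.0, -0.2, -1.5]
grip_width: 0.0291
grasp_force: 40.0
{'eef_pos': array([0.44812168, 0.15408293, 0.09589907]), 'tcp_rot': array([-8.17034736e-04, -6.24705053e-03,  9.99980127e-01, -2.30108070e-04]), 'joint_positions': array([ 2.67211220e-01,  4.43048946e-01,  2.11566496e+00, -4.17221408e-05,
        5.84576230e-01, -1.31604448e+00]), 'contact_force': array([-0.13434543,  0.72337309, -0.6982326 ]), 'grip_width': 0.029165665878382933, 'time': 9.95}
```

View pics/p2.png

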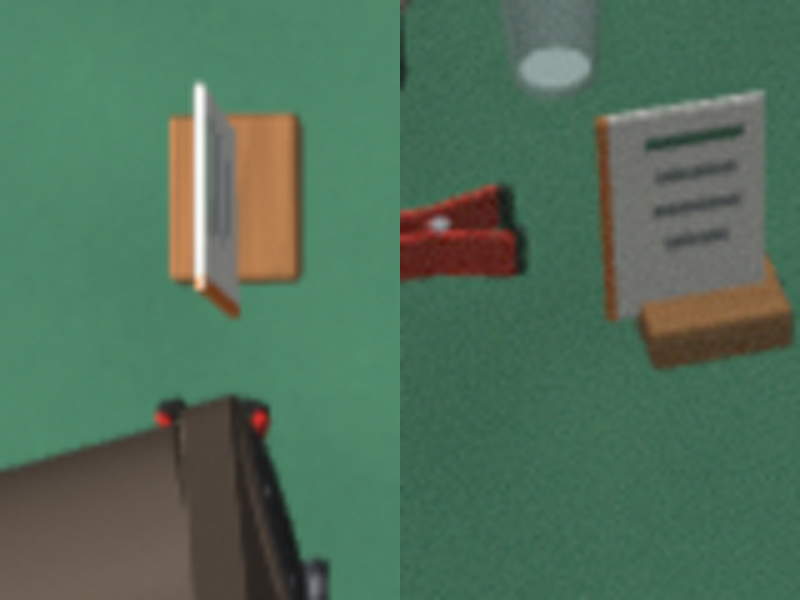

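The top crop (5x) shows both jaw tips ahead of the arm, the left at about (172,403) and the right at about (258,402). The side crop shows the hinge pin at (438,223), tip ends at (510,190) and (522,236), and the board edge from (600,120) to (612,318). The clip looks level and wide open.

```bash
python3 - <<'E'
from h import *
np.set_printoptions(precision=4,suppress=True)
zt=.118
a,b=onz("top",254.4,270.4,zt),onz("top",271.6,270.4,zt);print(a,b,(a+b)/2,a-b)
print("left",two((254.6,270.4),(362-260+260-.0 if 0 else 260+110/5,160+188/5)),"right",two((271.6,270.4),(260+120/5,160+232/5)))
for z in(.11,.118,.125):print(z,"side: hinge",onz("side",267.6,204.6,z),"L",onz("side",282,197.6,z),"R",onz("side",284,206.6,z))
# red/dark tip pixels in top
i=cv2.imread("pics/t2.png")[262:282,244:284].astype(int)
m=(i[:,:,2]>130)&(i[:,:,1]<70);y,x=np.nonzero(m);
for s in(x<20,x>=20):print("red",x[s].min()+244,x[s].max()+244,x[s].mean()+244,y[s].min()+262,y[s].max()+262)
print(proj("top",(.5955,.1538,.118)),proj("top",(.6155,.1538,.118)))
E
```

```text
[0.5396 0.1736 0.118 ] [0.5395 0.1302 0.118 ] [0.5395 0.1519 0.118 ] [0.0001 0.0433 0.    ]
left (array([0.5421, 0.1732, 0.1151]), np.float64(0.004757509609022499)) right (array([0.5411, 0.1305, 0.1145]), np.float64(0.002760529980576275))
0.11 side: hinge [0.4979 0.1572 0.11  ] L [0.5454 0.18   0.11  ] R [0.5431 0.1353 0.11  ]
0.118 side: hinge [0.4969 0.1468 0.118 ] L [0.544  0.1694 0.118 ] R [0.5416 0.1251 0.118 ]
0.125 side: hinge [0.4959 0.1377 0.125 ] L [0.5427 0.1601 0.125 ] R [0.5404 0.1161 0.125 ]
red 252 253 252.33333333333334 273 274
red 271 272 271.4 272 274
[262.49   248.2394] [262.5778 240.3723]
```

```bash
python3 -m handwheel '[[[0.04,0,0,0,0,0,-1],[0.12,0,0,0,0,0,-1],[0.2,0,0,0,0,0,-1],[0.28,0,0,0,0,0,-1],[0.36,0,0,0,0,0,-1],[0.43,0,0,0,0,0,-1],[0.475,0,0,0,0,0,-1],[0.49,0,0,0,0,0,-1]]]'
python3 -m handwheel '[[[0,0,0,0,0,0,-1],[0,0,0,0,0,0,-1],[0,0,0,0,0,0,-1],[0,0,0,0,0,0,-1],[0,0,0,0,0,0,-1],[0,0,0,0,0,0,-1],[0,0,0,0,0,0,-1],[0,0,0,0,0,0,-1]]]'
python3 - <<'E'
from h import *
t=camera("top");s=camera("side")
R=lambda i,x,y,w,h:cv2.resize(i[y:y+h,x:x+w],(400,600),interpolation=cv2.INTER_CUBIC)
cv2.imwrite("pics/p3.png",np.hstack([R(t,240,200,50,75),R(s,270,165,60,90)])[:,:,::-1])
E
```

```text
time: 10.75
eef_pos: [0.5235, 0.1539, 0.0962]
tcp_rot: [0.0, -0.006, 1.0, 0.0]
contact_force: [0.2, -0.1, -1.3]
grip_width: 0.0296
grasp_force: 40.0
time: 11.55
eef_pos: [0.5227, 0.154, 0.0963]
tcp_rot: [0.0, -0.006, 1.0, 0.0]
contact_force: [-0.3, -0.2, -1.2]
grip_width: 0.0292
grasp_force: 40.0
```

View pics/p3.png

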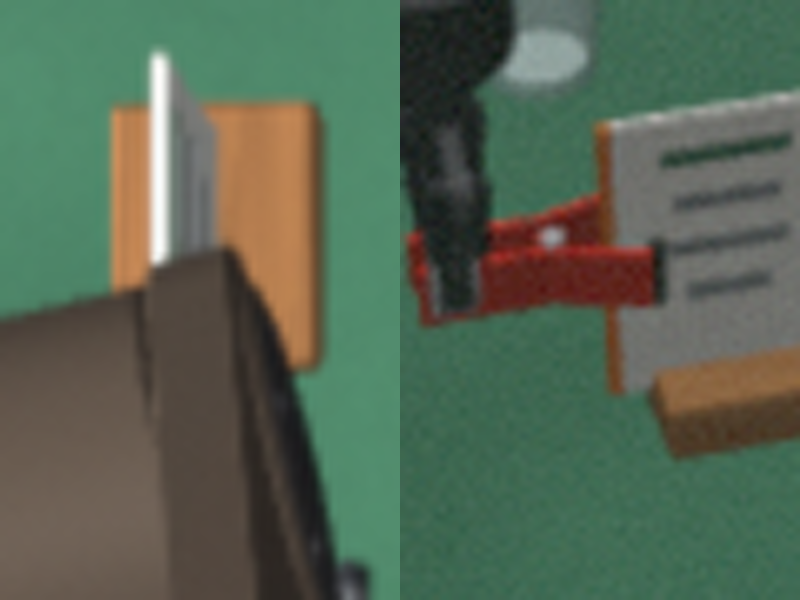

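The side crop (6.7x) shows the near jaw's pad end at (664,245), in front of the board and past the orange edge at (605,250). The far jaw disappears behind the board, and the hinge pin at (550,237) is clear of the edge. In the top crop the board stands where it was. There is no contact force, and the jaw tips work out about 20 mm past the edge.

```bash
python3 - <<'E'
from h import *
print(onz("side",309.6,201.3,.1165)); s=env.state(); print(s["qvel"].round(4),s["grip_width"])
print(env.sign_off())
E
```

```text
[0.61977805 0.13260677 0.1165    ]
[-0.     -0.0006  0.0003 -0.0004 -0.0014 -0.0008] 0.029419835107272165
the job is handed in; nothing more can be done
None
```

I've handed the job in: the clip is held still, level and wide open, its jaws straddling the board's orange edge about 10 cm up, with roughly 2 cm of board between them and no contact force showing.

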